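# Tip the loose cable glands out of a housing on the tilting stand

## Task

Three cable glands were shipped loose inside the die-cast housing on the tilting stand, whose index plunger holds it upright. Slide the blue tray along its side of the stand until it stands square beside the housing, pull the plunger's T-handle up and turn it a quarter turn, either way, so that it drops into its rest notch and stays drawn out, then swing the housing over towards the tray so that all three glands fall into it, and bring the housing back upright. Leave the plunger parked, the glands in the tray beside the housing, and the other things on the bench where they are.

Things in the scene. Friction and masses are not known exactly. Their poses are not given: they have to be found in the camera images.
- stand: Aluminium tilting stand fixed on the bench: base plate 84 x 236 mm, two posts. Origin: on the bench, under the middle of the housing. z up; y along the level trunnion (swing) axis, 155 mm above the bench, from the plunger post (-y, top 240 mm high) to the crank post (+y, top 180 mm high); x level, across it, roughly away from the robot. Its place and yaw vary.
- housing (a joint): Swing of the open grey housing about the trunnion, rad: 0 upright, plus = mouth goes towards the stand's +x, minus -x; stops at 2.4. Stiff (0.4 N m, plus up to 0.4 from weight), stays where left. Blocked (0.04 play) while the plunger is down. Glands slide out from about 2.0, surely by 2.25. Outside 100 (stand x) x 140 (y) x 72 mm, wall 4; rim 78 mm above the axis, sweeps 93 mm round it.
- crank_grip (a point): Middle of the crank's black handle sleeve, 24 mm thick, 64 mm long, parallel to the trunnion, free to revolve. 144 mm along the stand's +y from its origin, 80 mm from the trunnion axis: straight above it (235 mm over the bench) when upright; swings with the housing. Crank arm 2 mm from its inner end, free air beyond the other. Fingers closing along the stand's x can hold it from above.
- plunger (a joint): Rise of the sprung index plunger, m: 0 = nose down, housing locked; 0.022 = top stop. It must rise 13 mm before its cross pin clears the sleeve and the T-handle can turn (16 to 18 mm is a good pull). In the rest notch it stays at 0.010, nose clear of the disc. Its spring pushes down with 7 N at 0, 13 N at 0.017.
- tee (a joint): Turn of the plunger's T-handle about the vertical, rad, plus = anticlockwise from above: 0 = bar along the stand's x, cross pin in its deep slot; plus or minus 1.57 = bar along the stand's y, over the rest notch. Stops at 1.75 either way.
- tee_grip (a point): Middle of the black T-handle bar on top of the plunger: 60 mm long, 14 mm wide, 16 mm high, level; its x axis runs along the bar. It stands over the plunger post's outer side, 103 mm along the stand's -y from the stand's origin, 271 mm over the bench when the plunger is down; the plunger's sleeve below it ends 26 mm lower than this point. It rises and turns with the plunger.
- tray: Open blue plastic tray, inside 144 mm (its x) x 178 mm (its y), 45 mm high, side walls 3 mm; its two end walls (at its +y and -y) have thick grip rims 10 mm thick, their middles 94 mm from the origin. Loose (350 g), origin: middle of its underside. It lies along the stand's +x or -x side (which one varies), 136 mm from the trunnion's line, but 70 to 110 mm too far towards the stand's -y.
- module: Finished power module: finned aluminium heat sink 130 x 184 x 40 mm with a board, capacitors and a copper bar on top, 92 mm high in all; fixed. Origin: middle of its underside. It lies on the side of the stand opposite the tray.
- gland1_centre (a point): Middle of grey cable gland 1 of 3: hexagonal, 34 mm across flats, 60 mm long along its x, about 60 g; it starts lying on the floor of the housing.
- gland2_centre (a point): Middle of grey cable gland 2 of 3: hexagonal, 34 mm across flats, 60 mm long along its x, about 60 g; it starts lying on the floor of the housing.
- gland3_centre (a point): Middle of grey cable gland 3 of 3: hexagonal, 34 mm across flats, 60 mm long along its x, about 60 g; it starts lying on the floor of the housing.
- bottle: Bystander: white bottle, diameter 62 mm, 185 mm high, beyond the crank. Origin: middle of its underside.
- tape: Bystander: roll of black tape, diameter 96 mm, 24 mm high. Origin: middle of its underside.
- driver: Bystander: screwdriver 210 mm long along its x, 26 mm thick. Origin: middle of its length, underside.
- spanner: Bystander: steel spanner 190 mm long along its x, 8 mm high. Origin: middle of its length, underside.
- meter: Bystander: black multimeter 150 (its x) x 78 x 43 mm. Origin: middle of its underside.
- jar: Bystander: clear jar, diameter 72 mm, 105 mm high. Origin: middle of its underside.
There are look-alikes about, which are no part of the job. What is shaped like the part that bears gland1_centre but green or orange is not meant.

How it is judged (in metres and radians):
On the way, in this order (a step that is already met when the one before it is completed fails the run):
1. the plunger is drawn out and parked in its rest notch, let go (value of joint plunger between 0.0085 and 0.0118 m and (value of joint tee above 1.35 rad or value of joint tee below -1.35 rad) and contact force between the fingers and tee below 0.1 N and value of joint housing between -0.1 and 0.1 rad), for 0.2 s.
2. the housing has been swung well over (more than 1.75 rad) and all three glands are in the tray, which stands beside it ((value of joint housing above 1.75 rad or value of joint housing below -1.75 rad) and x of gland1_centre in the frame of tray between -0.075 and 0.075 m and y of gland1_centre in the frame of tray between -0.092 and 0.092 m and z of gland1_centre in the frame of tray between 0 and 0.06 m and x of gland2_centre in the frame of tray between -0.075 and 0.075 m and y of gland2_centre in the frame of tray between -0.092 and 0.092 m and z of gland2_centre in the frame of tray between 0 and 0.06 m and x of gland3_centre in the frame of tray between -0.075 and 0.075 m and y of gland3_centre in the frame of tray between -0.092 and 0.092 m and z of gland3_centre in the frame of tray between 0 and 0.06 m and y of tray in the frame of stand between -0.04 and 0.04 m and angle between the x axis of tray and the x axis of stand, either way round below 0.2 rad), for 0.1 s.
At the end, for the whole second after the job is handed in: All three glands lie still in the tray (centres within its walls, under 60 mm high); the tray is beside the housing (within 40 mm along the stand, square within 0.2 rad); the housing is upright within 0.10 rad and still; the plunger is parked (raised 8.5 to 11.8 mm, turned over 1.35 rad) (x of gland1_centre in the frame of tray between -0.075 and 0.075 m and y of gland1_centre in the frame of tray between -0.092 and 0.092 m and z of gland1_centre in the frame of tray between 0 and 0.06 m and x of gland2_centre in the frame of tray between -0.075 and 0.075 m and y of gland2_centre in the frame of tray between -0.092 and 0.092 m and z of gland2_centre in the frame of tray between 0 and 0.06 m and x of gland3_centre in the frame of tray between -0.075 and 0.075 m and y of gland3_centre in the frame of tray between -0.092 and 0.092 m and z of gland3_centre in the frame of tray between 0 and 0.06 m and y of tray in the frame of stand between -0.04 and 0.04 m and angle between the x axis of tray and the x axis of stand, either way round below 0.2 rad and value of joint housing between -0.1 and 0.1 rad and value of joint plunger between 0.0085 and 0.0118 m and (value of joint tee above 1.35 rad or value of joint tee below -1.35 rad) and linear speed of each of gland1, gland2, gland3 below 0.02 m/s and velocity of joint housing between -0.05 and 0.05 rad/s); the robot touches nothing.
It fails at once if one of the bystanders (bottle, tape, screwdriver, spanner, multimeter or jar) is moved more than 25 mm (distance of any of bottle, tape, driver, spanner, meter, jar from where it was at the start of the episode above 0.025 m).
It also fails if it takes over 69 s, if anything falls off the work surface, if the arm or the gripper's body presses on something with over 40 N, if the wrist force passes 120 N, or if a joint passes its speed limit or range.

## Robot

A 6-joint arm with a two-finger parallel gripper is mounted at the origin on the work surface. World frame = base frame: x ahead of the robot, y to its left, z up, the work surface at z = 0. Lengths are in mm, angles in rad, forces in N, time in s.
With the tool pointing down it reaches from about 375 to 975 mm from the base axis. Payload 3.8 kg.
Tool frame: the origin (TCP) lies midway between the tips of the shut fingers; the grasp point (between the pads) lies 19 mm behind it; z points along the fingers, y is the line along which they close (so a half turn about z gives the same grasp; the last joint's range is limited). The gripper opens to 85 mm and grips with 20 to 120 N. Pads are 22 mm wide; open, the fingers measure 114 mm over their backs; the gripper's body (76 mm by 85 mm) begins 54 mm behind the grasp point. The pads swing forward as they close: fully open they stand 13 mm farther back than shut.
Start: joints at [1.11, 0.264, 1.604, -0, 1.274, -0.037], TCP at [277.576, 615.28, 231.28] pointing down, gripper open.
Joint ranges: [-2.63, 2.63], [-0.94, 2.18], [0.31, 2.57], [-1.31, 4.45], [0, 2.66], [-2.55, 2.55]. Speed limits (rad/s): [2.57, 2.57, 3.14, 3.14, 3.14, 3.14].

## Interface

Orientations are given as [roll, pitch, yaw] about the fixed x, y, z axes, in that order (R = Rz(yaw) Ry(pitch) Rx(roll)).
In Python, from station import telemetry, optics, manip, finder gives the robot as it stands.
- The arm moves only by the tool send_rows, never from a script. Its argument "deltas" is a list of rows, each a list of 7 numbers: the shift along the world's x, y, z normalised to -1 to 1, where 1 is 0.15 m, then the turn, a rotation vector about the world's x, y, z normalised to -1 to 1, where 1 is 360 degrees, then the closure, from 0 (fully open) to 1 (shut). A call has 1 to 20 rows; each row shifts and turns the commanded pose from where the row before left it; what a row does not reach is not made up. A row lasts 1/10 s, in which the tool goes at most 50 mm and 8.59 degrees, less where a joint would pass 70% of its speed; a pose out of reach is approached as far as the arm can. A call with a number of a shift or a turn outside -1 to 1 is refused whole. A call with a gripper value outside its range is refused whole. The fingers move at their own pace and stop on an object; "grip_force" is the grip in N (left out, the last holds). Time passes only in rows, so rows that do not move let the fingers close. It gives the time, the measured TCP pose, the force, the opening and the grip force at its end, in the units of the state.
- telemetry.state(): the state, without advancing time (a new reading comes with each control period).
- optics.camera(name): name is "scene" or "side" or "wrist"; returns the picture (400x640x3 uint8, red, green, blue); there is no depth.
- optics.camera_params(name): a dict with "vfov" (degrees; the focal length in pixels is half the picture's height over the tangent of half this angle, whatever the lens; pixels are square), "cx", "cy" (the principal point, pixels), "R" (3x3) and "t" (3): a world point X has camera coordinates R X + t. Camera axes: x right, y down, z forward; pixel columns grow to the right and rows downward; lengths in mm; the calibration is good to about 2 mm. A picture is of the moment at which its call begins: read the wrist's pose just before it. camera_params takes no time and is no camera call; for the wrist camera it gives the pose at the moment of the call.
- manip.close_job(): hands the job in; it is judged then, once.
Trained networks look in the newest picture that a camera, given by its name, has taken for a name from the list of things; names that differ only in an ending like _2 or _b are one class to them, and where a whole thing is asked for, a point or a joint stands for the part that bears it (a point fixed in the world has none). Each returns a list of dicts, best first, with "conf" (0 to 1); they miss things now and then, are a little off and sometimes report something else, mostly with a low value. They report only what shows in the picture. A call takes as long as a camera call. They do not tell look-alikes from the thing itself.
- finder.regions_of(camera, target): "mask" (400x640 bool, what is visible of it) and "at" ([column, row] in pixels, amid what is visible of it).
The state is a dict: "t": time; "joints": joint angles; "qd": joint speeds; "tau": joint torques, N m; "ee_pos": TCP position; "ee_rot": TCP orientation; "wrist_force": force on the tool from outside, world axes, zero at the start; "ft_torque": the same for the moment, N m; "width": finger opening in mm; "grasp_force": force on a finger pad.
Only numpy, scipy, OpenCV 4.12 (cv2) and the standard library are available. Lean on these libraries where they do the work, as an engineer would, in place of code of your own. Each camera call takes 0.05 s, during which the arm holds its last target. There are 200 camera calls.

## Working session

There is one attempt and no reset: what is moved stays moved. The work goes in short steps, Python scripts to look and compute and a tool call to move; the robot and the scene stay as the last step left them, time stands still between calls to the robot, and variables do not carry over. Pictures are saved under pics/ and viewed, at most 10 in all, crops included, and the job is handed in when it is done.

Besides the shell and the picture viewer there is one more tool, called after "Emit:" as name(argument=value, ...), one argument or row to a line, values as JSON. send_rows: Moves the arm, as the interface text tells. Its arguments: {"type":"object","properties":{"deltas":{"type":"array","items":{"type":"array","items":{"type":"number","minimum":-1,"maximum":1}}},"grip_force":{"type":"number"}},"required":["deltas"]}

```bash
mkdir -p pics; ls; python3 - <<'E'
from station import telemetry, optics, finder
import cv2, numpy as np
s=telemetry.state(); print(s['t'],s['ee_pos'],s['ee_rot'],s['width'])
ims=[]
for c in ['scene','side']:
    im=optics.camera(c); p=optics.camera_params(c); print(c,p)
    cv2.imwrite(f'pics/{c}0.png',im[:,:,::-1])
    for n in ['stand','housing','crank_grip','tee_grip','tray','module','bottle','tape','gland1_centre']:
        r=finder.regions_of(c,n); print(n,[(round(d['conf'],2),[round(float(v)) for v in d['at']],int(d['mask'].sum())) for d in r[:4]])
E
```

```text
pics
0.0 [277.25331753 614.63719951 229.98065092] [-3.13940319e+00 -7.17256219e-05  2.71781021e+00] 84.97792247426193
scene {'vfov': 46.86186881211919, 'cx': 324.30206351049435, 'cy': 195.4199427292385, 'R': array([[ 0.30040102,  0.95367152, -0.01642768],
       [ 0.74637684, -0.24575826, -0.61848565],
       [-0.59386938,  0.17353247, -0.78562436]]), 't': array([-141.06695671, -261.499837  , 1552.28425764])}
stand []
housing [(0.87, [339, 213], 3165)]
crank_grip [(0.68, [344, 208], 3374)]
tee_grip [(0.52, [289, 194], 156)]
tray []
module [(0.73, [274, 208], 1101), (0.41, [300, 299], 5533)]
bottle [(0.85, [431, 220], 1034), (0.31, [290, 192], 146)]
tape [(0.95, [420, 275], 791), (0.71, [299, 300], 5424)]
gland1_centre [(0.76, [343, 204], 269), (0.54, [231, 217], 299), (0.45, [396, 135], 202)]
side {'vfov': 53.31932733219201, 'cx': 317.76687187259137, 'cy': 206.02959628133385, 'R': array([[ 0.98477209, -0.17328348, -0.01402756],
       [-0.12653641, -0.65909547, -0.74133777],
       [ 0.11921609,  0.73182374, -0.67098549]]), 't': array([-477.73415331,  175.24185608, 1039.25837287])}
stand [(0.79, [336, 211], 4188)]
housing [(0.63, [349, 184], 2274)]
crank_grip [(0.89, [334, 198], 2591), (0.39, [289, 264], 3080)]
tee_grip [(0.69, [344, 193], 289)]
tray [(0.81, [393, 270], 4521), (0.6, [344, 194], 294)]
module [(0.59, [286, 265], 3269)]
bottle [(0.71, [346, 191], 236), (0.5, [325, 157], 90)]
tape [(0.76, [380, 191], 492), (0.52, [395, 268], 4491)]
gland1_centre [(0.61, [336, 181], 250), (0.58, [281, 332], 436), (0.47, [219, 185], 201)]
```

View pics/scene0.png

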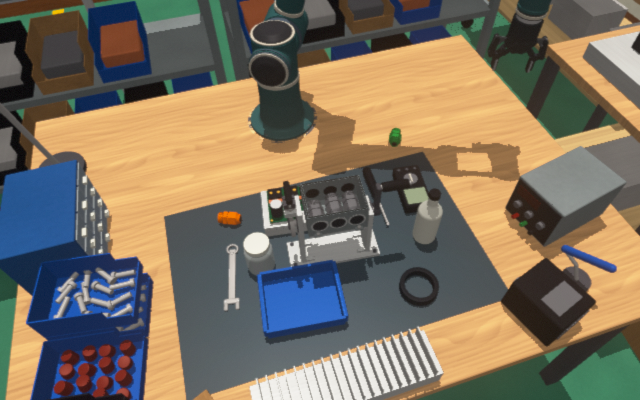

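View pics/side0.png

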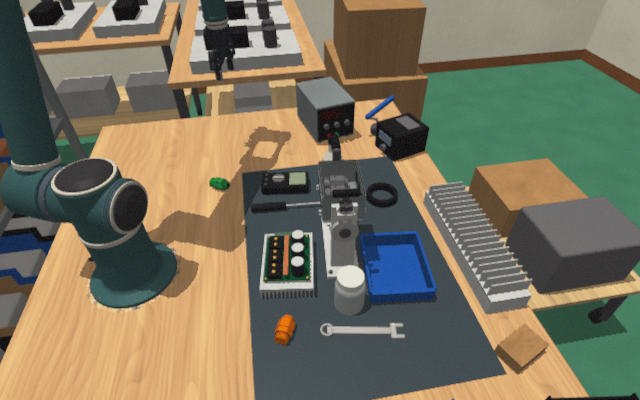

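The first pictures show the tray at scene (302,298), on the far (+x) side of the stand, which is at (335,215). The module is on the near side and the jar at (258,252). The orange gland (229,218) and the green one (396,136) are look-alikes outside the housing. I'll enlarge a crop for precise points.

```bash
python3 - <<'E'
import cv2
a=cv2.imread('pics/scene0.png'); b=cv2.imread('pics/side0.png')
cv2.imwrite('pics/c1.png',cv2.resize(a[150:350,235:455],None,fx=3.0,fy=3.0,interpolation=cv2.INTER_CUBIC))
cv2.imwrite('pics/c2.png',cv2.resize(b[120:320,240:450],None,fx=3.0,fy=3.0,interpolation=cv2.INTER_CUBIC))
E
```

```text
(no output)
```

View pics/c1.png

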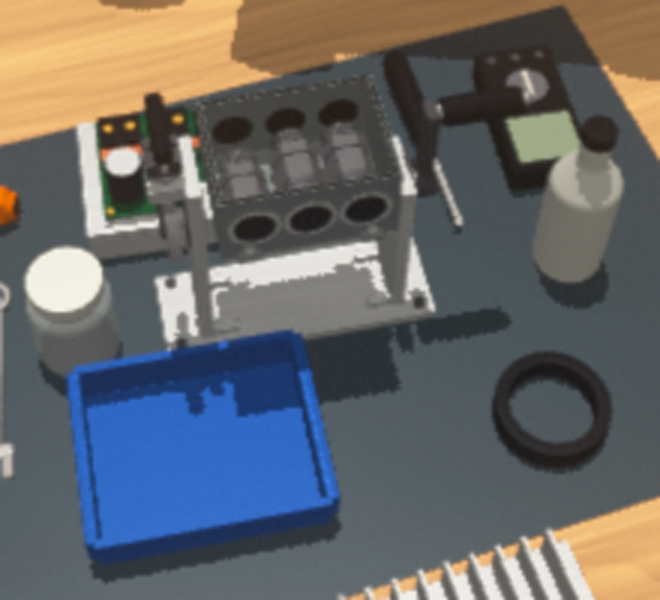

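View pics/c2.png

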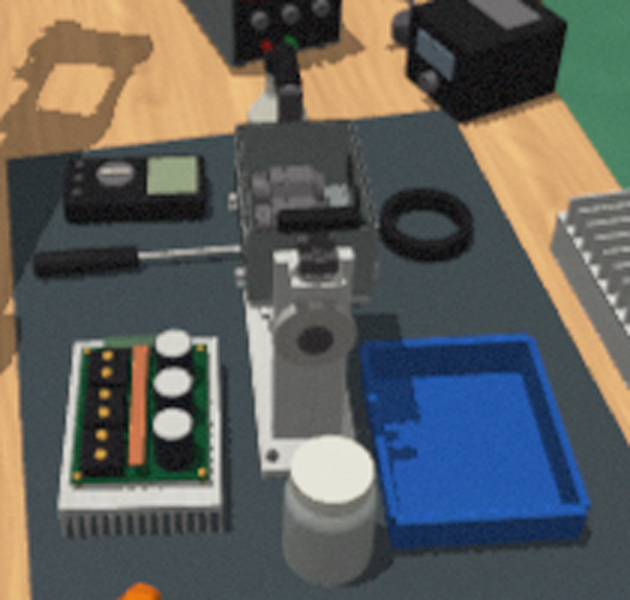

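```bash
cat > h.py <<'E'
import numpy as np, json
from station import telemetry, optics, finder
from scipy.optimize import least_squares
def proj(p,X):
    f=200/np.tan(np.radians(p['vfov']/2)); c=np.asarray(X)@np.array(p['R']).T+np.array(p['t'])
    return f*c[:,:2]/c[:,2:]+[p['cx'],p['cy']]
def place(q,X):
    c,s=np.cos(q[2]),np.sin(q[2]); X=np.asarray(X,float)
    return np.c_[q[0]+c*X[:,0]-s*X[:,1],q[1]+s*X[:,0]+c*X[:,1],X[:,2]]
def fit(q0,obs):
    # obs: list of (params, X(n,3), uv(n,2))
    r=least_squares(lambda q:np.concatenate([(proj(p,place(q,X))-uv).ravel() for p,X,uv in obs]),q0,loss='soft_l1',x_scale=[100,100,1])
    return r.x,[np.round(proj(p,place(r.x,X))-uv,1).tolist() for p,X,uv in obs]
E
python3 - <<'E'
from h import *
ps,pd=optics.camera_params('scene'),optics.camera_params('side')
S=lambda L:np.array(L,float)/3+[235,150]
D=lambda L:np.array(L,float)/3+[240,120]
q,r=fit([600,50,0],[(ps,np.array([[42,118,8],[-42,-118,8],[-50,-70,233],[-50,70,233],[50,-70,233],[0,144,235]]),S([[434,308],[157,282],[197,102],[375,76],[214,205],[484,104]])),
 (pd,np.array([[-42,-118,8],[0,-103,279],[-50,70,233],[50,70,233],[0,144,235]]),D([[264,472],[320,211],[236,126],[352,124],[286,83]]))])
print('stand',q,r)
t,r=fit([750,0,0],[(ps,np.array([[-75,-99,45],[-75,99,45],[75,99,45],[75,-99,45]]),S([[70,370],[297,332],[338,503],[92,547]])),
(pd,np.array([[-75,-99,45],[-75,99,45],[75,99,45],[75,-99,45]]),D([[390,522],[360,343],[530,338],[585,505]]))])
print('tray',t,r)
c,s=np.cos(q[2]),np.sin(q[2]); d=t[:2]-q[:2]
print('tray in stand',c*d[0]+s*d[1],-s*d[0]+c*d[1],t[2]-q[2])
for n,X in dict(tee=[0,-103,271],crank=[0,144,235],crank_over=[80*np.sin(2.3),144,155+80*np.cos(2.3)],traygoal=[136,0,45]).items(): print(n,place(q,[X]).round(1))
st=telemetry.state(); print(st['ee_pos'],st['ee_rot'])
# other bystanders on ground
for n,cam,p,uv,z in [('jar','side',pd,[330,468],105),('jar','scene',ps,[65,275],105),('bottle','scene',ps,[600,133],185),('tape','scene',ps,[552,408],12)]:
    uv=(D if cam=='side' else S)([uv])[0]
    f=lambda v:(proj(p,[[v[0],v[1],z]])[0]-uv)
    X=least_squares(f,[600,0]).x; dd=X-q[:2]; print(n,X.round(),'stand',c*dd[0]+s*dd[1],-s*dd[0]+c*dd[1])
E
```

```text
stand [ 5.45359354e+02  2.04431953e+00 -1.09112778e-01] [[[1.3, 1.2], [-0.1, -1.1], [-1.2, 0.2], [-1.7, -0.7], [0.6, 0.3], [-1.4, 0.4]], [[-0.5, -0.3], [0.3, 0.1], [-0.4, -0.6], [0.6, -1.9], [-0.1, -4.2]]]
tray [ 6.64001710e+02 -1.18017730e+02 -1.30339497e-01] [[[-1.1, -0.1], [2.1, -0.3], [0.7, -1.6], [-2.8, -1.3]], [[1.7, 0.1], [1.1, -1.5], [-0.3, -2.1], [0.6, 2.9]]]
tray in stand 131.01112690673082 -106.42832768277822 -0.02122671848174551
tee [[ 534.1 -100.3  271. ]]
crank [[561.  145.2 235. ]]
crank_over [[620.3 138.7 101.7]]
traygoal [[680.6 -12.8  45. ]]
[277.56642012 615.26251494 231.27653124] [-3.14153418e+00  1.42677226e-05  2.71779657e+00]
jar [ 526. -191.] stand 2.0669381504122413 -193.90324793571043
jar [ 526. -189.] stand 1.717708373552444 -191.8309053215363
bottle [581. 246.] stand 9.006438169460115 246.26185396581832
tape [717. 169.] stand 152.75571730238852 184.48992555299267
```

Stand pose in the world is (545, 2), yaw −0.109. The tray is on +x, 106 mm too far towards −y. I'll travel above its +y rim first.

Emit:
send_rows(
  deltas=[
    [0.133, -0.213, 0.16, 0, 0, 0.0048, 0],
    [0.133, -0.213, 0.16, 0, 0, 0.0048, 0],
    [0.133, -0.213, 0.16, 0, 0, 0.0048, 0],
    [0.133, -0.213, 0.16, 0, 0, 0.0048, 0],
    [0.133, -0.213, 0.16, 0, 0, 0.0048, 0],
    [0.133, -0.213, 0, 0, 0, 0.0048, 0],
    [0.133, -0.213, 0, 0, 0, 0.0048, 0],
    [0.133, -0.213, 0, 0, 0, 0.0048, 0],
    [0.133, -0.213, 0, 0, 0, 0.0048, 0],
    [0.133, -0.213, 0, 0, 0, 0.0048, 0],
    [0.133, -0.213, 0, 0, 0, 0, 0],
    [0.133, -0.213, 0, 0, 0, 0, 0],
    [0.133, -0.213, 0, 0, 0, 0, 0],
    [0.133, -0.213, 0, 0, 0, 0, 0],
    [0.133, -0.213, 0, 0, 0, 0, 0],
    [0.133, -0.213, 0, 0, 0, 0, 0],
    [0.133, -0.213, 0, 0, 0, 0, 0],
    [0.133, -0.213, 0, 0, 0, 0, 0],
    [0.133, -0.213, 0, 0, 0, 0, 0],
    [0.133, -0.213, 0, 0, 0, 0, 0],
  ],
  grip_force=60,
)

```text
t: 3.0
ee_pos: [677.2, -25.1, 351.3]
ee_rot: [3.141, 0.0, 3.019]
wrist_force: [0.2, -1.1, 0.4]
width: 85.6
grasp_force: 0.0
```

```bash
python3 - <<'E'
from h import *
import cv2
s=telemetry.state(); p=optics.camera_params('wrist'); im=optics.camera('wrist')
print(s['t'],s['ee_pos'],s['ee_rot'],s['joints'])
q=[545.36,2.04,-.1091]; t=[664,-118,-.13]
for n,P in dict(tee=place(q,[[0,-103,279]]),rim=place(t,[[-75,99,45],[75,99,45],[0,94,45]]),trayc=place(t,[[75,-99,45]]),teeends=place(q,[[-30,-103,279],[30,-103,279]]),rimh=place(q,[[50,-70,233],[50,70,233],[-50,70,233]]),crank=place(q,[[0,112,247],[0,176,247]])).items(): print(n,proj(p,P).round())
cv2.imwrite('pics/w1.png',im[:,:,::-1])
E
```

```text
3.0 [677.21243893 -25.13043069 351.31245049] [3.14149597e+00 1.58944164e-04 3.01928642e+00] [-7.38886072e-02  2.23259393e-01  1.43717624e+00  8.92399210e-05
  1.48099358e+00 -1.52238671e+00]
tee [[185.  24.]]
rim [[326. 116.]
 [325. 209.]
 [322. 164.]]
trayc [[207. 208.]]
teeends [[178. -29.]
 [192.  72.]]
rimh [[255. 104.]
 [414. 102.]
 [424. -33.]]
crank [[478.  33.]
 [560.  32.]]
```

View pics/w1.png

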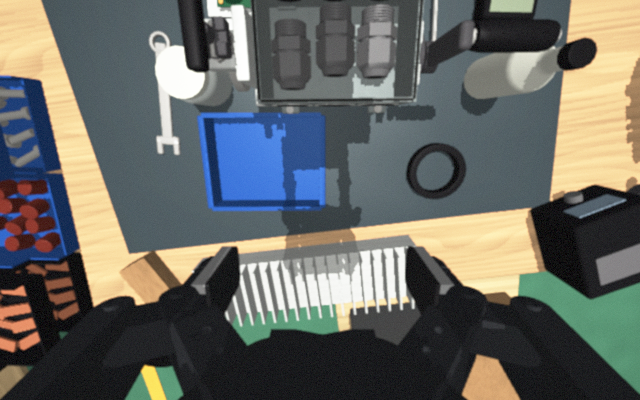

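The wrist view agrees with the model: tray rim at (326,163), tee end (192,72), crank (478–560,33). I'll descend onto the rim and grip it.

Emit:
send_rows(
  deltas=[
    [0, 0, -0.3, 0, 0, 0, 0],
    [0, 0, -0.3, 0, 0, 0, 0],
    [0, 0, -0.3, 0, 0, 0, 0.2],
    [0, 0, -0.3, 0, 0, 0, 0.2],
    [0, 0, -0.3, 0, 0, 0, 0.2],
    [0, 0, -0.3, 0, 0, 0, 0.2],
    [0, 0, -0.2, 0, 0, 0, 0.2],
    [0, 0, -0.14, 0, 0, 0, 0.2],
    [0, 0, 0, 0, 0, 0, 0.2],
    [0, 0, 0, 0, 0, 0, 1],
    [0, 0, 0, 0, 0, 0, 1],
    [0, 0, 0, 0, 0, 0, 1],
    [0, 0, 0, 0, 0, 0, 1],
    [0, 0, 0, 0, 0, 0, 1],
    [0, 0, 0, 0, 0, 0, 1],
    [0, 0, 0, 0, 0, 0, 1],
  ],
  grip_force=50,
)

```text
t: 4.65
ee_pos: [678.1, -24.0, 32.5]
ee_rot: [-3.141, 0.003, 3.02]
wrist_force: [-0.1, -0.9, 6.5]
width: 8.2
grasp_force: 52.3
```

Emit:
send_rows(
  deltas=[
    [0.0077, 0.05, 0, 0, 0, 0, 1],
    [0.0077, 0.05, 0, 0, 0, 0, 1],
    [0.0077, 0.05, 0, 0, 0, 0, 1],
    [0.0077, 0.05, 0, 0, 0, 0, 1],
    [0.0077, 0.05, 0, 0, 0, 0, 1],
    [0.0077, 0.05, 0, 0, 0, 0, 1],
    [0.0077, 0.05, 0, 0, 0, 0, 1],
    [0.0077, 0.05, 0, 0, 0, 0, 1],
    [0.0077, 0.05, 0, 0, 0, 0, 1],
    [0.0077, 0.05, 0, 0, 0, 0, 1],
    [0.0077, 0.05, 0, 0, 0, 0, 1],
    [0.0077, 0.05, 0, 0, 0, 0, 1],
    [0.0077, 0.05, 0, 0, 0, 0, 1],
    [0.0077, 0.05, 0, 0, 0, 0, 1],
    [0, 0, 0, 0, 0, 0, 1],
    [0, 0, 0, 0, 0, 0, 0.3],
    [0, 0, 0, 0, 0, 0, 0.3],
    [0, 0, 0, 0, 0, 0, 0.3],
    [0, 0, 0, 0, 0, 0, 0.3],
  ],
)

```text
t: 6.55
ee_pos: [692.3, 81.3, 29.8]
ee_rot: [-3.142, -0.001, 3.019]
wrist_force: [-0.2, -0.8, -0.5]
width: 59.8
grasp_force: 0.0
```

Emit:
send_rows(
  deltas=[
    [0, 0, 0.16, 0, 0, 0, 0.2],
    [0, 0, 0.3, 0, 0, 0, 0],
    [0, 0, 0.3, 0, 0, 0, 0],
    [0, 0, 0.3, 0, 0, 0, 0],
    [0, 0, 0.3, 0, 0, 0, 0],
    [0, 0, 0.3, 0, 0, 0, 0],
    [0, 0, 0.3, 0, 0, 0, 0],
    [0, 0, 0.16, 0, 0, 0.002, 0],
    [-0.12, -0.2, 0, 0, 0, 0, 0],
    [-0.12, -0.2, 0, 0, 0, 0, 0],
    [-0.12, -0.2, 0, 0, 0, 0, 0],
    [-0.12, -0.2, 0, 0, 0, 0, 0],
    [0, -0.2, 0, 0, 0, 0, 0],
    [0, -0.2, 0, 0, 0, 0, 0],
  ],
)

```text
t: 7.95
ee_pos: [619.9, -99.8, 348.5]
ee_rot: [3.142, 0.0, 3.032]
wrist_force: [-0.4, -0.8, 0.5]
width: 85.6
grasp_force: 0.0
```

```bash
python3 - <<'E'
from h import *
import cv2
s=telemetry.state(); p=optics.camera_params('wrist'); im=optics.camera('wrist')
print(s['t'],s['ee_pos'],s['ee_rot'])
q=[545.36,2.04,-.1091]
for n,P in dict(teeends=place(q,[[-30,-103,279],[30,-103,279]]),tray=place(q,[[136-75,-99,45],[136-75,99,45],[136+75,99,45],[136+75,-99,45]])).items():
    uv=proj(p,P); print(n,uv.round()); cv2.polylines(im,[np.round(uv).astype(np.int32)],n=='tray',(255,255,0) if n=='tray' else (255,0,0),1)
cv2.imwrite('pics/w2.png',im[:,:,::-1])
E
```

```text
7.95 [619.94834189 -99.78409737 348.45964578] [3.14153059e+00 2.58990685e-04 3.03195903e+00]
teeends [[307.  51.]
 [308. 141.]]
tray [[318. 150.]
 [444. 150.]
 [433. 238.]
 [319. 238.]]
```

View pics/w2.png

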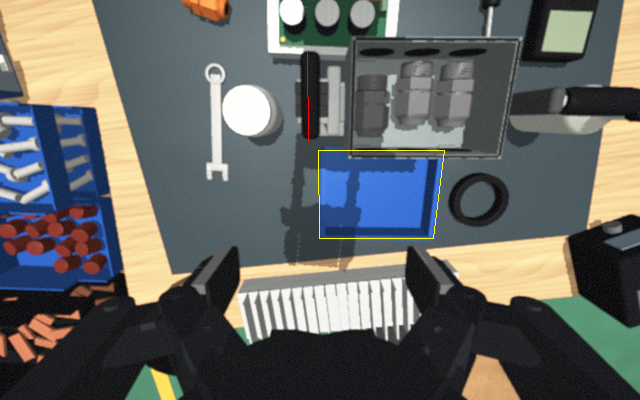

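The tray sits on its outlined goal at (380,195). The tee bar spans (311,51)–(311,139), about 2 mm off prediction. Next I'll grip the tee.

Emit:
send_rows(
  deltas=[
    [-0.287, 0.007, 0, 0, 0, 0, 0],
    [-0.287, 0, 0, 0, 0, 0, 0],
    [0, 0, -0.2, 0, 0, 0, 0],
    [0, 0, -0.2, 0, 0, 0, 0],
    [0, 0, -0.15, 0, 0, 0, 0],
    [0, 0, -0.07, 0, 0, 0, 0],
    [0, 0, 0, 0, 0, 0, 0.4],
    [0, 0, 0, 0, 0, 0, 0.6],
    [0, 0, 0, 0, 0, 0, 1],
    [0, 0, 0, 0, 0, 0, 1],
    [0, 0, 0, 0, 0, 0, 1],
    [0, 0, 0, 0, 0, 0, 1],
    [0, 0, 0, 0, 0, 0, 1],
    [0, 0, 0, 0, 0, 0, 1],
    [0, 0, 0, 0, 0, 0, 1],
  ],
  grip_force=70,
)

```text
t: 9.5
ee_pos: [535.3, -98.9, 256.8]
ee_rot: [-3.139, 0.002, 3.032]
wrist_force: [-1.2, -4.9, 5.7]
width: 12.5
grasp_force: 69.6
```

Emit:
send_rows(
  deltas=[
    [0, 0, 0.03, 0, 0, 0, 1],
    [0, 0, 0.03, 0, 0, 0, 1],
    [0, 0, 0.03, 0, 0, 0, 1],
    [0, 0, 0.025, 0, 0, 0, 1],
    [0, 0, 0, 0, 0, 0, 1],
    [0, 0, 0, 0, 0, 0, 1],
  ],
)

```text
t: 10.1
ee_pos: [535.0, -98.9, 269.5]
ee_rot: [-3.14, -0.0, 3.032]
wrist_force: [5.9, -6.5, -12.0]
width: 12.5
grasp_force: 68.2
```

Emit:
send_rows(
  deltas=[
    [0, 0, 0.027, 0, 0, 0, 1],
    [0, 0, 0, 0, 0, 0, 1],
    [0, 0, 0, 0, 0, 0, 1],
    [0, 0, 0, 0, 0, 0, 1],
  ],
)

```text
t: 10.5
ee_pos: [535.0, -98.9, 273.1]
ee_rot: [-3.14, -0.001, 3.032]
wrist_force: [7.0, -6.7, -13.4]
width: 12.6
grasp_force: 68.2
```

Emit:
send_rows(
  deltas=[
    [0, 0, 0, 0, 0, -0.0168, 1],
    [0, 0, 0, 0, 0, -0.0168, 1],
    [0, 0, 0, 0, 0, -0.0168, 1],
    [0, 0, 0, 0, 0, -0.0168, 1],
    [0, 0, 0, 0, 0, -0.0168, 1],
    [0, 0, 0, 0, 0, -0.0168, 1],
    [0, 0, 0, 0, 0, -0.0168, 1],
    [0, 0, 0, 0, 0, -0.0168, 1],
    [0, 0, 0, 0, 0, -0.0168, 1],
    [0, 0, 0, 0, 0, -0.0168, 1],
    [0, 0, 0, 0, 0, -0.0168, 1],
    [0, 0, 0, 0, 0, -0.0168, 1],
    [0, 0, 0, 0, 0, -0.0168, 1],
    [0, 0, 0, 0, 0, -0.0168, 1],
    [0, 0, 0, 0, 0, -0.0168, 1],
    [0, 0, 0, 0, 0, 0, 1],
    [0, 0, 0, 0, 0, 0, 1],
  ],
)

```text
t: 12.2
ee_pos: [533.0, -100.8, 272.4]
ee_rot: [-3.137, 0.006, 1.448]
wrist_force: [2.1, -12.2, -12.8]
width: 12.2
grasp_force: 68.3
```

Emit:
send_rows(
  deltas=[
    [0, 0, -0.02, 0, 0, 0, 1],
    [0, 0, -0.02, 0, 0, 0, 1],
    [0, 0, -0.02, 0, 0, 0, 1],
    [0, 0, 0, 0, 0, 0, 1],
    [0, 0, 0, 0, 0, 0, 1],
  ],
)

```text
t: 12.7
ee_pos: [533.1, -100.9, 266.7]
ee_rot: [-3.139, 0.006, 1.448]
wrist_force: [-4.6, -11.4, -0.7]
width: 12.7
grasp_force: 70.1
```

The vertical force vanished at +9.9 mm, so the pin is seated in the rest notch. Releasing, then on to the crank.

Emit:
send_rows(
  deltas=[
    [0, 0, 0, 0, 0, 0, 0],
    [0, 0, 0, 0, 0, 0, 0],
    [0, 0, 0, 0, 0, 0, 0],
    [0, 0, 0, 0, 0, 0, 0],
    [0, 0, 0.1, 0, 0, 0, 0],
    [0, 0, 0.2, 0, 0, 0.002, 0],
    [0, 0, 0.25, 0, 0, 0, 0],
    [0.04, 0.2, 0, 0, 0, 0, 0],
    [0.04, 0.2, 0, 0, 0, 0, 0],
    [0.04, 0.2, 0, 0, 0, 0, 0],
    [0.04, 0.2, 0, 0, 0, 0, 0],
    [0, 0.2, 0, 0, 0, 0, 0],
    [0, 0.2, 0, 0, 0, 0, 0],
    [0, 0.2, 0, 0, 0, 0, 0],
    [0, 0, 0, 0, 0, 0, 0],
  ],
)

```text
t: 14.2
ee_pos: [558.7, 115.8, 351.4]
ee_rot: [3.141, -0.002, 1.465]
wrist_force: [-0.2, -0.8, 0.1]
width: 84.7
grasp_force: 0.0
```

```bash
python3 - <<'E'
from h import *
import cv2
s=telemetry.state(); p=optics.camera_params('wrist'); im=optics.camera('wrist')
print(s['t'],s['ee_pos'],s['ee_rot'],s['joints'])
q=[545.36,2.04,-.1091]
for P in [place(q,[[0,112,235],[0,176,235]]),place(q,[[-50,-70,233],[50,-70,233],[50,70,233],[-50,70,233]]),place(q,[[0,-73,289],[0,-133,289]])]:
    uv=proj(p,P); print(uv.round()); cv2.polylines(im,[np.round(uv).astype(np.int32)],True,(255,255,0),1)
cv2.imwrite('pics/w3.png',im[:,:,::-1])
side=optics.camera('side');cv2.imwrite('pics/s3.png',side[:,:,::-1])
E
```

```text
14.2 [558.65919289 115.84924025 351.42897571] [ 3.14057097e+00 -2.17551338e-03  1.46511494e+00] [0.15969854 0.01353571 1.66917527 0.00184324 1.45732536 0.26517376]
[[321. 199.]
 [321. 131.]]
[[277. 351.]
 [365. 351.]
 [371. 239.]
 [272. 238.]]
[[321. 400.]
 [321. 445.]]
```

View pics/w3.png

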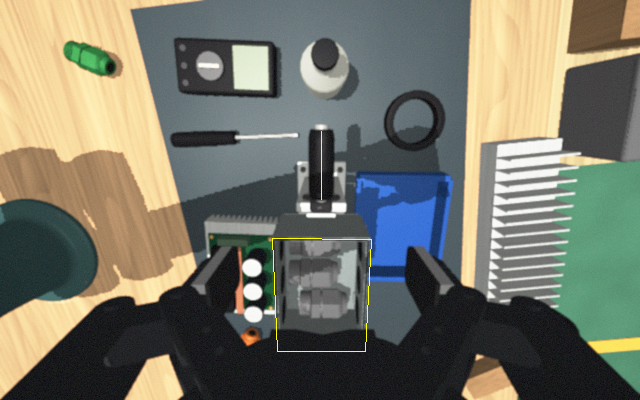

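Crank sleeve at (321,131–197) agrees with the prediction. I'll grip it from above.

Emit:
send_rows(
  deltas=[
    [0.018, 0.222, 0, 0, 0, 0, 0],
    [0, 0, -0.25, 0, 0, 0, 0],
    [0, 0, -0.25, 0, 0, 0, 0],
    [0, 0, -0.2, 0, 0, 0, 0],
    [0, 0, -0.15, 0, 0, 0, 0],
    [0, 0, -0.053, 0, 0, 0, 0],
    [0, 0, 0, 0, 0, 0, 0.4],
    [0, 0, 0, 0, 0, 0, 1],
    [0, 0, 0, 0, 0, 0, 1],
    [0, 0, 0, 0, 0, 0, 1],
    [0, 0, 0, 0, 0, 0, 1],
    [0, 0, 0, 0, 0, 0, 1],
    [0, 0, 0, 0, 0, 0, 1],
    [0, 0, 0, 0, 0, 0, 1],
  ],
  grip_force=60,
)

```text
t: 15.7
ee_pos: [562.0, 145.8, 216.4]
ee_rot: [3.14, -0.001, 1.461]
wrist_force: [-1.6, 0.3, 6.6]
width: 22.1
grasp_force: 58.6
```

```bash
python3 - <<'E'
import numpy as np
yaw=-.1091
def path(ths):
    P=[];tau=[]
    for th in ths:
        t=.25*th; P.append([80*np.sin(th)-19*np.sin(t),80*np.cos(th)-19*np.cos(t)]);tau.append(t)
    d=np.diff(P,axis=0)/150; dt=np.diff(tau)/2/np.pi
    return [[round(a*np.cos(yaw),4),round(a*np.sin(yaw),4),round(b,4),round(-np.sin(yaw)*c,5),round(np.cos(yaw)*c,5),0,1] for (a,b),c in zip(d,dt)]
print(path(np.linspace(0,2,21)))
print(path(np.linspace(2,2.33,7)))
E
```

```text
[[np.float64(0.0498), np.float64(-0.0055), np.float64(-0.0026), np.float64(0.00043), np.float64(0.00396), 0, 1], [np.float64(0.0493), np.float64(-0.0054), np.float64(-0.0078), np.float64(0.00043), np.float64(0.00396), 0, 1], [np.float64(0.0482), np.float64(-0.0053), np.float64(-0.013), np.float64(0.00043), np.float64(0.00396), 0, 1], [np.float64(0.0466), np.float64(-0.0051), np.float64(-0.018), np.float64(0.00043), np.float64(0.00396), 0, 1], [np.float64(0.0446), np.float64(-0.0049), np.float64(-0.0228), np.float64(0.00043), np.float64(0.00396), 0, 1], [np.float64(0.0421), np.float64(-0.0046), np.float64(-0.0274), np.float64(0.00043), np.float64(0.00396), 0, 1], [np.float64(0.0391), np.float64(-0.0043), np.float64(-0.0318), np.float64(0.00043), np.float64(0.00396), 0, 1], [np.float64(0.0357), np.float64(-0.0039), np.float64(-0.0357), np.float64(0.00043), np.float64(0.00396), 0, 1], [np.float64(0.0319), np.float64(-0.0035), np.float64(-0.0394), np.float64(0.00043), np.float64(0.00396), 0, 1], [np.float64(0.0278), np.float64(-0.003), np.float64(-0.0426), np.float64(0.00043), np.float64
[... 1106 characters left out ...]
 np.float64(0.00396), 0, 1]]
[[np.float64(-0.0144), np.float64(0.0016), np.float64(-0.0255), np.float64(0.00024), np.float64(0.00218), 0, 1], [np.float64(-0.0158), np.float64(0.0017), np.float64(-0.0247), np.float64(0.00024), np.float64(0.00218), 0, 1], [np.float64(-0.0171), np.float64(0.0019), np.float64(-0.0239), np.float64(0.00024), np.float64(0.00218), 0, 1], [np.float64(-0.0185), np.float64(0.002), np.float64(-0.0229), np.float64(0.00024), np.float64(0.00218), 0, 1], [np.float64(-0.0197), np.float64(0.0022), np.float64(-0.0219), np.float64(0.00024), np.float64(0.00218), 0, 1], [np.float64(-0.0209), np.float64(0.0023), np.float64(-0.0209), np.float64(0.00024), np.float64(0.00218), 0, 1]]
```

Emit:
send_rows(
  deltas=[
    [0.0498, -0.0055, -0.0026, 0.0004, 0.004, 0, 1],
    [0.0493, -0.0054, -0.0078, 0.0004, 0.004, 0, 1],
    [0.0482, -0.0053, -0.013, 0.0004, 0.004, 0, 1],
    [0.0466, -0.0051, -0.018, 0.0004, 0.004, 0, 1],
    [0.0446, -0.0049, -0.0228, 0.0004, 0.004, 0, 1],
  ],
)

```text
t: 16.2
ee_pos: [597.4, 141.8, 206.4]
ee_rot: [-3.015, 0.001, 1.461]
wrist_force: [-2.6, -0.3, 5.0]
width: 22.4
grasp_force: 59.1
```

Emit:
send_rows(
  deltas=[
    [0.0421, -0.0046, -0.0274, 0.0004, 0.004, 0, 1],
    [0.0391, -0.0043, -0.0318, 0.0004, 0.004, 0, 1],
    [0.0357, -0.0039, -0.0357, 0.0004, 0.004, 0, 1],
    [0.0319, -0.0035, -0.0394, 0.0004, 0.004, 0, 1],
    [0.0278, -0.003, -0.0426, 0.0004, 0.004, 0, 1],
    [0.0233, -0.0026, -0.0454, 0.0004, 0.004, 0, 1],
    [0.0186, -0.002, -0.0478, 0.0004, 0.004, 0, 1],
    [0.0137, -0.0015, -0.0496, 0.0004, 0.004, 0, 1],
  ],
)

```text
t: 17.0
ee_pos: [632.1, 137.8, 156.1]
ee_rot: [-2.811, 0.003, 1.462]
wrist_force: [-0.1, -0.3, 3.7]
width: 22.4
grasp_force: 59.0
```

Emit:
send_rows(
  deltas=[
    [0.0086, -0.0009, -0.051, 0.0004, 0.004, 0, 1],
    [0.0034, -0.0004, -0.0518, 0.0004, 0.004, 0, 1],
    [-0.0018, 0.0002, -0.0521, 0.0004, 0.004, 0, 1],
    [-0.0071, 0.0008, -0.0519, 0.0004, 0.004, 0, 1],
    [-0.0123, 0.0013, -0.0511, 0.0004, 0.004, 0, 1],
    [-0.0174, 0.0019, -0.0498, 0.0004, 0.004, 0, 1],
    [-0.0224, 0.0025, -0.048, 0.0004, 0.004, 0, 1],
    [-0.0144, 0.0016, -0.0255, 0.0002, 0.0022, 0, 1],
    [-0.0158, 0.0017, -0.0247, 0.0002, 0.0022, 0, 1],
    [-0.0171, 0.0019, -0.0239, 0.0002, 0.0022, 0, 1],
    [-0.0185, 0.002, -0.0229, 0.0002, 0.0022, 0, 1],
    [-0.0197, 0.0022, -0.0219, 0.0002, 0.0022, 0, 1],
    [-0.0209, 0.0023, -0.0209, 0.0002, 0.0022, 0, 1],
    [0, 0, 0, 0, 0, 0, 1],
    [0, 0, 0, 0, 0, 0, 1],
    [0, 0, 0, 0, 0, 0, 1],
    [0, 0, 0, 0, 0, 0, 1],
    [0, 0, 0, 0, 0, 0, 1],
  ],
)

```text
t: 18.8
ee_pos: [606.8, 140.5, 83.0]
ee_rot: [-2.548, 0.007, 1.463]
wrist_force: [-5.8, -1.7, 6.2]
width: 22.7
grasp_force: 60.4
```

```bash
python3 - <<'E'
from h import *
import cv2
s=telemetry.state(); q=[545.36,2.04,-.1091]
from scipy.spatial.transform import Rotation as R
g=np.array(s['ee_pos'])-19*R.from_euler('xyz',s['ee_rot']).as_matrix()[:,2]
d=g[:2]-q[:2]; x=np.cos(q[2])*d[0]+np.sin(q[2])*d[1]
print(s['t'],g,'theta',np.arctan2(x,g[2]-155),np.hypot(x,g[2]-155))
a=optics.camera('scene')[150:350,235:455]; b=optics.camera('side')[120:320,240:450]
cv2.imwrite('pics/c4.png',cv2.resize(np.hstack([a,b])[:,:,::-1],None,fx=1.85,fy=1.85,interpolation=cv2.INTER_CUBIC))
E
```

```text
18.8 [617.40542515 139.47108789  98.7905899 ] theta 2.3522634975394614 79.80644444389665
```

View pics/c4.png

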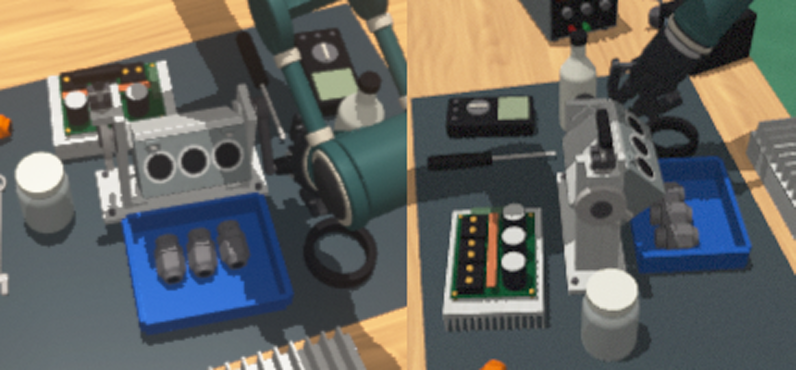

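All three glands lie in the tray at (170,258), (203,250) and (235,243) of the left half, with the housing at about 2.33 rad and the tee parked. I'll reverse the swing.

Emit:
send_rows(
  deltas=[
    [0.0209, -0.0023, 0.0209, -0.0002, -0.0022, 0, 1],
    [0.0197, -0.0022, 0.0219, -0.0002, -0.0022, 0, 1],
    [0.0185, -0.002, 0.0229, -0.0002, -0.0022, 0, 1],
    [0.0171, -0.0019, 0.0239, -0.0002, -0.0022, 0, 1],
    [0.0158, -0.0017, 0.0247, -0.0002, -0.0022, 0, 1],
    [0.0144, -0.0016, 0.0255, -0.0002, -0.0022, 0, 1],
    [0.0224, -0.0025, 0.048, -0.0004, -0.004, 0, 1],
    [0.0174, -0.0019, 0.0498, -0.0004, -0.004, 0, 1],
    [0.0123, -0.0013, 0.0511, -0.0004, -0.004, 0, 1],
    [0.0071, -0.0008, 0.0519, -0.0004, -0.004, 0, 1],
    [0.0018, -0.0002, 0.0521, -0.0004, -0.004, 0, 1],
    [-0.0034, 0.0004, 0.0518, -0.0004, -0.004, 0, 1],
    [-0.0086, 0.0009, 0.051, -0.0004, -0.004, 0, 1],
  ],
)

```text
t: 20.2
ee_pos: [631.9, 137.8, 157.7]
ee_rot: [-2.816, 0.003, 1.462]
wrist_force: [-3.7, -2.1, -7.7]
width: 22.5
grasp_force: 59.4
```

Emit:
send_rows(
  deltas=[
    [-0.0137, 0.0015, 0.0496, -0.0004, -0.004, 0, 1],
    [-0.0186, 0.002, 0.0478, -0.0004, -0.004, 0, 1],
    [-0.0233, 0.0026, 0.0454, -0.0004, -0.004, 0, 1],
    [-0.0278, 0.003, 0.0426, -0.0004, -0.004, 0, 1],
    [-0.0319, 0.0035, 0.0394, -0.0004, -0.004, 0, 1],
    [-0.0357, 0.0039, 0.0357, -0.0004, -0.004, 0, 1],
    [-0.0391, 0.0043, 0.0318, -0.0004, -0.004, 0, 1],
    [-0.0421, 0.0046, 0.0274, -0.0004, -0.004, 0, 1],
    [-0.0446, 0.0049, 0.0228, -0.0004, -0.004, 0, 1],
    [-0.0466, 0.0051, 0.018, -0.0004, -0.004, 0, 1],
    [-0.0482, 0.0053, 0.013, -0.0004, -0.004, 0, 1],
    [-0.0493, 0.0054, 0.0078, -0.0004, -0.004, 0, 1],
    [-0.0498, 0.0055, 0.0026, -0.0004, -0.004, 0, 1],
    [0, 0, 0, 0, 0, 0, 1],
    [0, 0, 0, 0, 0, 0, 1],
    [0, 0, 0, 0, 0, 0, 1],
  ],
)

```text
t: 21.8
ee_pos: [560.8, 146.0, 216.4]
ee_rot: [-3.141, -0.001, 1.461]
wrist_force: [-5.0, -1.8, 5.9]
width: 22.7
grasp_force: 61.1
```

Emit:
send_rows(
  deltas=[
    [0, 0, 0, 0, 0, 0, 0],
    [0, 0, 0, 0, 0, 0, 0],
    [0, 0, 0, 0, 0, 0, 0],
    [0, 0, 0, 0, 0, 0, 0],
    [0, 0, 0, 0, 0, 0, 0],
    [0, 0, 0.15, 0, 0, 0, 0],
    [0, 0, 0.25, 0, 0, 0, 0],
    [0, 0, 0.3, 0, 0, 0, 0],
    [0, 0, 0.3, 0, 0, 0, 0],
    [0, 0, 0, 0, 0, 0, 0],
    [0, 0, 0, 0, 0, 0, 0],
  ],
)

```text
t: 22.9
ee_pos: [562.2, 145.9, 366.7]
ee_rot: [3.138, -0.001, 1.461]
wrist_force: [-0.5, 0.7, -0.7]
width: 85.2
grasp_force: 0.0
```

```bash
python3 - <<'E'
from h import *
import cv2
a=optics.camera('scene')[150:350,235:455]; b=optics.camera('side')[120:320,240:450]
cv2.imwrite('pics/c5.png',cv2.resize(np.hstack([a,b])[:,:,::-1],None,fx=1.85,fy=1.85,interpolation=cv2.INTER_CUBIC))
E
```

```text
(no output)
```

View pics/c5.png

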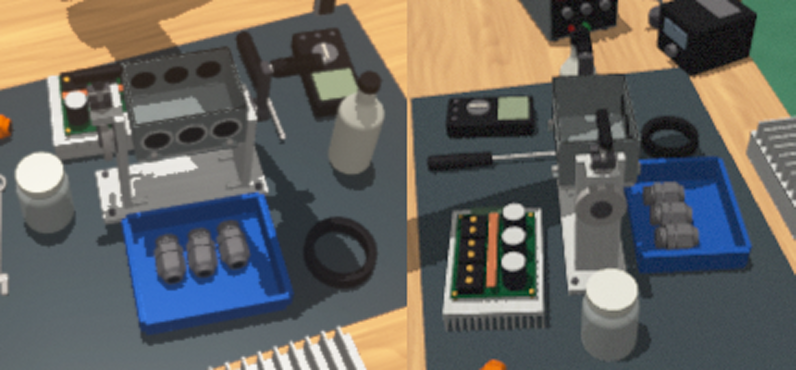

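The housing is upright and empty at (185,105), the three glands are in the tray at (203,250), the tee is parked along y and the bystanders haven't moved.

```bash
python3 -c "
from station import manip
print(manip.close_job())"
```

```text
the job is handed in; nothing more can be done
None
```

The job is handed in after about 23 s of robot time: in the last pictures the plunger is parked, all three glands are in the tray squarely beside the housing, the housing is back upright and empty, and nothing else has visibly moved; the hand-in returned no verdict.

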